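# Cap the loaded sample bottle and hold it leaning over the light pad

## Task

Put the black cap on the amber sample bottle while it stands in its stand, fully down over the neck, and let go of the cap. Then draw the capped bottle up out of the stand and hold it over the middle of the light pad, cap end up but leaning about 45 degrees, with its base at least 15 cm above the bench, so that I can check the load through the glass. Finish while holding it there motionless with the cap on, without putting it down or letting go; leave the mortar, the jar and the spoon where they are.

Things in the scene. Friction and masses are not known exactly. Their poses are not given: they have to be found in the camera images.
- cap: black plastic cap, a round cup 37 mm across, 20 mm high, ribbed side, 25 g, lying mouth down on the bench. Origin: centre of its open lower rim; z up through its closed top. Bore 32 mm wide, 14 mm deep: a loose slip fit on the neck (no thread or snap, kept on by weight). Fully on, its origin is 81 mm and its top 101 mm above the bottle's base.
- bottle: amber glass bottle 95 mm tall, about 150 g, with one loose 14 mm steel ball in it, upright and open in the stand. Body 42 mm across up to 68 mm above the base; the neck tapers from 29 mm across at 77 mm to 25 mm at the rim. Origin: centre of its base (in the stand 10 mm above the bench); z up its axis to the mouth.
- bottle_mid (a point): point on the bottle's axis halfway up it, 48 mm above its base
- stand: white plastic block 90 x 90 x 40 mm, fixed to the bench, with one upright round hole 45 mm wide and 30 mm deep in the middle of its top; the bottle stands in it and sticks out 65 mm. Origin: centre of its underside on the bench; z up. Its sides may be turned about z.
- lightpad: flat grey pad with a white luminous face, 140 x 140 x 8 mm, fixed to the bench. Origin: centre of its underside; z up. It and the stand may change sides.
- mortar: white ceramic bowl, 110 mm across and 60 mm high, bystander, loose. Origin: centre of its underside
- jar: clear glass jar with a steel lid, 64 mm across and 75 mm high, bystander, loose. Origin: centre of its underside
- spoon: steel spoon 170 mm long lying flat, bystander, loose. Origin: under its middle
Not all that is in view belongs to the job. There is more than one size of the cap; the job needs the smallest.

How it is judged:
By the outcome, as a careful person would: the job done as asked, in the order asked, and still so for the second after the job is handed in, while the arm keeps its last pose, push and grip.
It also fails if it takes over 54 s, if anything falls off the work surface, if the arm or the gripper's body presses on something with over 40 N, if the wrist force passes 120 N, or if a joint passes its speed limit or range.

## Robot

A 6-joint arm with a two-finger parallel gripper is mounted at the origin on the work surface. World frame = base frame: x ahead of the robot, y to its left, z up, the work surface at z = 0. Lengths are in m, angles in degrees, forces in N, time in s.
With the tool pointing down it reaches from about 0.325 to 0.85 m from the base axis. Payload 15.5 kg.
Tool frame: the origin (TCP) lies midway between the tips of the shut fingers; the grasp point (between the pads) lies 19 mm behind it; z points along the fingers, y is the line along which they close (so a half turn about z gives the same grasp; the last joint's range is limited). The gripper opens to 91 mm and grips with 3 to 60 N. Pads are 32 mm wide; open, the fingers measure 118 mm over their backs; the gripper's body (76 mm by 178 mm) begins 60 mm behind the grasp point.
Start: joints at [60.705, 28.281, 77.091, -0, 74.628, -5.472], TCP at [0.252, 0.572, 0.191] pointing down, gripper open.
Joint ranges: [-166.48, 166.48], [-47.26, 123.95], [12.59, 153.08], [-70.14, 250.14], [6.76, 159.57], [-176.63, 176.63]. Speed limits (degrees/s): [108.29, 108.29, 147.25, 172.46, 172.46, 172.46].

## Interface

Orientations are given as a 3x3 rotation matrix whose columns are the frame's x, y, z axes.
In Python, from bench import ctrl gives the robot as it stands. The module is installed in compiled form; this text tells all that it offers. Calls block until the motion is done:
- ctrl.goto(position, orientation): joint-space move of the TCP to a pose.
- ctrl.move_l(position, vel=0.15, ori=None, contact_N=None): straight line of the TCP; ori=None keeps the orientation; vel is the mean speed in m/s. With contact_N (N) it stops when the force on the tool has changed by that much, and returns True; else False.
- ctrl.movej(angles): joint-space move.
- ctrl.command_gripper(opening): opening from 0.0 (shut) to 1.0 (fully open); the grip force is fixed at half the most; returns when the fingers have stopped.
- ctrl.sleep(seconds).
- ctrl.ik(position, orientation): joint angles nearest the present ones, or None.
- ctrl.read_camera(name): name is "scene" or "top" or "wrist"; returns the picture (400x640x3 uint8, blue, green, red); there is no depth.
- ctrl.camera_params(name): a dict with "fx", "fy", "cx", "cy" (pixels), "pose" (4x4, takes a point from camera to world coordinates); the wrist camera has in their place "T_tool_cam" (4x4, takes a point from camera to tool coordinates, whose origin is the TCP and whose axes are the flange's). Camera axes: x right, y up, looking along -z (the intrinsics and any distortion apply to the point x, -y, -z); pixel columns grow to the right and rows downward; lengths in m; the calibration is good to about 2 mm. The wrist camera is an equidistant fisheye: a pixel r from the principal point sees the ray r / f radians off the axis. A picture is of the moment at which its call begins: read the wrist's pose just before it. camera_params takes no time and is no camera call.
A pose or a line that the arm cannot do raises ctrl.MotionError and nothing moves.
- ctrl.sign_off(): hands the job in; it is judged then, once.
Readings, each from a call of its own:
- ctrl.current_t(): time.
- ctrl.current_q(): joint angles.
- ctrl.current_dq(): joint speeds.
- ctrl.current_effort(): joint torques, N m.
- ctrl.current_tool_pos(): TCP position.
- ctrl.current_eef_rot(): TCP orientation.
- ctrl.current_contact_force(): force on the tool from outside, world axes, zero at the start.
- ctrl.current_wrist_torque(): the same for the moment, N m.
- ctrl.current_grip_width(): opening from 0.0 (shut) to 1.0 (fully open).
- ctrl.current_grasp_force(): force on a finger pad.
Only numpy, scipy, OpenCV 4.12 (cv2) and the standard library are available. Lean on these libraries where they do the work, as an engineer would, in place of code of your own. Each camera call takes 0.05 s, during which the arm holds its last target. There are 200 camera calls.

## Working session

There is one attempt and no reset: what is moved stays moved. The work goes in short steps, each a Python script; the robot and the scene stay as the last script left them, time stands still between calls to the robot, and variables do not carry over. Pictures are saved under pics/ and viewed, at most 10 in all, crops included, and the job is handed in when it is done.

```bash
mkdir -p pics; python3 - <<'E'
from bench import ctrl
import cv2,numpy as np
np.set_printoptions(precision=4,suppress=True)
for n in("scene","top","wrist"):
    cv2.imwrite(f"pics/{n}0.png",ctrl.read_camera(n)); print(n,ctrl.camera_params(n))
print(ctrl.current_t())
E
```

```text
scene {'fx': 424.11412944628535, 'fy': 424.11412944628535, 'cx': 320.02168368081504, 'cy': 195.32924809256468, 'pose': array([[ 0.6294, -0.5982,  0.4961,  1.076 ],
       [ 0.777 ,  0.4969, -0.3866, -0.4631],
       [-0.0153,  0.6287,  0.7775,  0.8139],
       [ 0.    ,  0.    ,  0.    ,  1.    ]])}
top {'fx': 416.8292895415683, 'fy': 416.8292895415683, 'cx': 322.84693991278084, 'cy': 195.9978381552741, 'pose': array([[ 0.0292,  0.9986, -0.0449,  0.5793],
       [-0.9994,  0.0299,  0.0148, -0.0893],
       [ 0.0162,  0.0445,  0.9989,  0.9738],
       [ 0.    ,  0.    ,  0.    ,  1.    ]])}
wrist {'fx': 309.70691628693146, 'fy': 309.70691628693146, 'cx': 316.0004796058935, 'cy': 203.87763011395847, 'T_tool_cam': array([[-0.0007,  0.9627,  0.2707,  0.0771],
       [ 1.    ,  0.0006,  0.0004,  0.0001],
       [ 0.0002,  0.2707, -0.9627, -0.195 ],
       [ 0.    ,  0.    ,  0.    ,  1.    ]])}
0.15
```

View pics/top0.png

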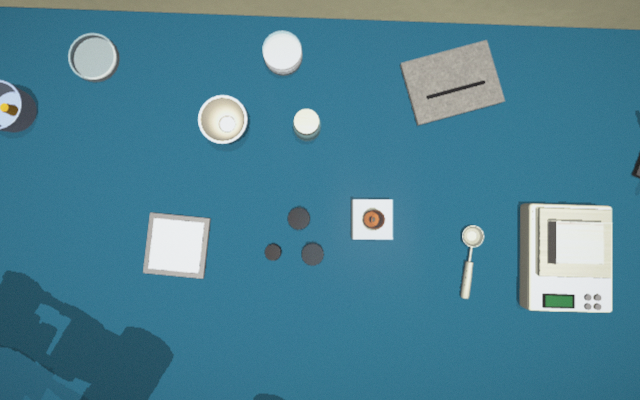

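View pics/scene0.png

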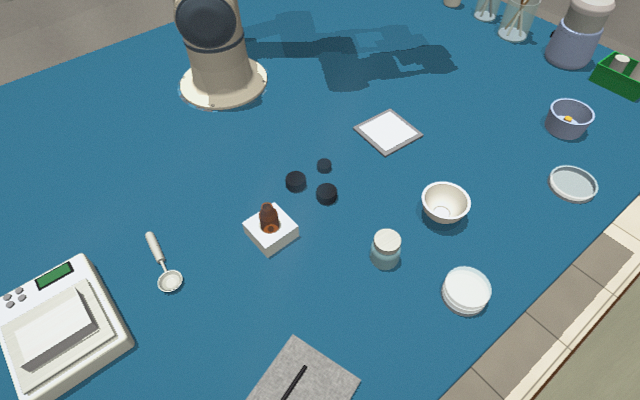

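Top view: three black caps, at (299,217), (313,253) and (273,252). The last is clearly the smallest, about 17 px ≈ 37 mm, so it fits. The stand with the bottle is at (373,219), the light pad at (177,246), the jar at (306,123), the mortar at (222,120) and the spoon at (470,262). In the scene view the small cap is at (324,165) and the bottle at (269,218). Next I measure and make a confirming crop.

```bash
cat > h.py <<'E'
from bench import ctrl
import cv2,numpy as np
np.set_printoptions(precision=4,suppress=True)
def ray(n,u,v):
    c=ctrl.camera_params(n);P=c["pose"]
    d=P[:3,:3]@np.array([(u-c["cx"])/c["fx"],-(v-c["cy"])/c["fy"],-1.]);return P[:3,3],d
def plane(n,u,v,z):
    o,d=ray(n,u,v);return o+d*(z-o[2])/d[2]
def blobs(mask,box,amin=20):
    x0,y0,x1,y1=box;m=np.zeros_like(mask);m[y0:y1,x0:x1]=mask[y0:y1,x0:x1]
    return [c for c in cv2.findContours(m,cv2.RETR_EXTERNAL,cv2.CHAIN_APPROX_NONE)[0] if cv2.contourArea(c)>=amin]
def cen(c):
    m=cv2.moments(c);return m["m10"]/m["m00"],m["m01"]/m["m00"]
E
python3 - <<'E'
from h import *
T=cv2.imread("pics/top0.png");S=cv2.imread("pics/scene0.png")
dark=lambda I:(I.max(2)<75).astype(np.uint8)
print("caps")
for n,I,b in(("top",T,(255,195,335,275)),("scene",S,(280,150,345,210))):
    for c in blobs(dark(I),b):
        u,v=cen(c);print(n,u,v,cv2.boundingRect(c),plane(n,u,v,.02 if n=="top" else .012), "d",2*np.sqrt(cv2.contourArea(c)/np.pi))
lum=lambda I,t:(I.min(2)>t).astype(np.uint8)
for nm,b,z in(("stand",(340,190,405,250),.04),("pad",(135,205,215,285),.008)):
    for c in blobs(lum(T,100),b,300):
        r=cv2.minAreaRect(c);p=[plane("top",*q,z) for q in cv2.boxPoints(r)]
        print(nm,r,plane("top",*r[0],z),"sides",np.linalg.norm(p[0]-p[1]),np.linalg.norm(p[1]-p[2]))
        e=p[1]-p[0];print("angle",np.degrees(np.arctan2(e[1],e[0])))
for n,I,b in(("top",T,(355,200,392,238)),("scene",S,(250,195,290,238))):
    m=((I[...,2].astype(int)-I[...,0]>25)).astype(np.uint8)
    for c in blobs(m,b):print("amber",n,cen(c),cv2.boundingRect(c),plane(n,*cen(c),.1))
a=cv2.resize(T[195:275,250:410],(640,320),interpolation=cv2.INTER_CUBIC)
b=cv2.resize(S[145:245,230:350],(312,260),interpolation=cv2.INTER_CUBIC);o=np.zeros((580,640,3),np.uint8);o[:320]=a;o[320:,:312]=b
cv2.imwrite("pics/crop1.png",o)
E
```

```text
caps
scene 327.5346475507765 194.50776583034647 (317, 183, 20, 22) [ 0.574  -0.0487  0.012 ] d 18.847647942942654
scene 294.69702176403206 181.45246277205038 (286, 171, 20, 21) [ 0.4891 -0.085   0.012 ] d 19.248706645328987
scene 325.4371584699453 169.79781420765028 (318, 164, 13, 9) [ 0.5079 -0.0009  0.012 ] d 6.231677632421503
stand ((371.9999694824219, 219.0), (41.99999237060547, 39.99999237060547), -0.0) [ 0.5731 -0.2148  0.04  ] sides 0.08945560398870146 0.09453605608901816
angle 1.501806405417694
pad ((176.07920837402344, 245.20791625976562), (62.289337158203125, 61.69230651855469), 5.710593223571777) [0.4997 0.2297 0.008 ] sides 0.14062063109885364 0.14284749152484472
angle -2.949970723466905
amber top (373.7196315486471, 219.06966033390904) (363, 210, 22, 20) [ 0.5734 -0.2104  0.1   ]
amber scene (268.46410554908806, 218.21071012805587) (259, 202, 20, 32) [ 0.5995 -0.2291  0.1   ]
```

View pics/crop1.png

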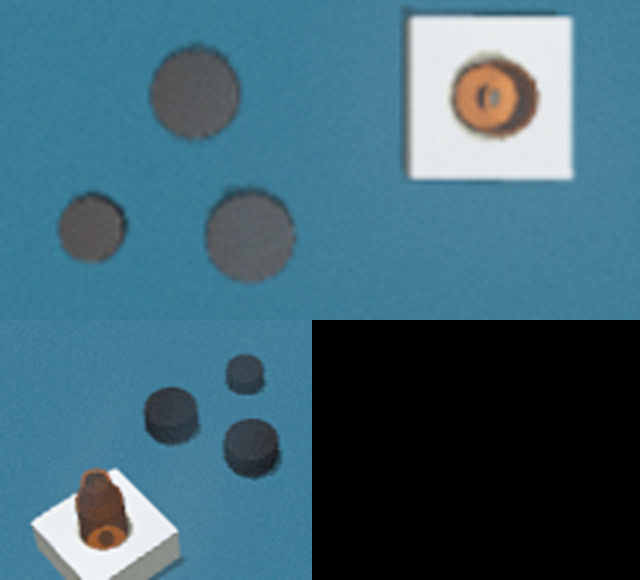

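The enlarged crop confirms it: the small cap is at crop (92,227), which is top pixel (273,252), and two larger caps (~23 px) sit beside it. The bottle is upright and centred in the stand. I now refine with the wrist camera over the cap and then the bottle.

```bash
cat >> h.py <<'E'
def down(a):
    a=np.radians(a);y=np.array([np.cos(a),np.sin(a),0]);z=np.array([0,0,-1.]);return np.c_[np.cross(y,z),y,z]
def wshot(name):
    p=np.array(ctrl.current_tool_pos());R=np.array(ctrl.current_eef_rot());I=ctrl.read_camera("wrist");cv2.imwrite(f"pics/{name}.png",I)
    np.savez(f"pics/{name}.npz",p=p,R=R);return I
def wray(name,u,v):
    k=np.load(f"pics/{name}.npz");c=ctrl.camera_params("wrist");T=c["T_tool_cam"]
    a,b=(u-c["cx"])/c["fx"],(v-c["cy"])/c["fy"];t=np.hypot(a,b);s=np.sinc(t/np.pi)
    d=np.array([a*s,-b*s,-np.cos(t)]);return k["p"]+k["R"]@T[:3,3],k["R"]@T[:3,:3]@d
def wplane(name,u,v,z):
    o,d=wray(name,u,v);return o+d*(z-o[2])/d[2]
E
python3 - <<'E'
from h import *
p=plane("top",273,251.8,.02);print("cap",p,plane("scene",324.3,165,.011),ctrl.current_eef_rot())
q0=np.array(ctrl.current_q())
for a in(27,207):print(a,ctrl.ik([p[0],p[1],.15],down(a)))
a=min((27,207),key=lambda a:abs((lambda q:q[5] if q is not None else 999)(ctrl.ik([p[0],p[1],.15],down(a)))))
ctrl.goto([p[0],p[1],.16],down(a));A=wshot("w_cap")
ctrl.goto([.573,-.213,.26],down(a));B=wshot("w_bot")
print(a,ctrl.current_t(),ctrl.current_q())
cv2.imwrite("pics/w1.png",cv2.resize(np.vstack([A,B]),(480,600)))
E
```

```text
cap [0.492  0.0061 0.02  ] [0.4924 0.008  0.011 ] [[-0.9148  0.4039 -0.0004]
 [ 0.4039  0.9148 -0.0008]
 [ 0.0001 -0.001  -1.    ]]
27 [ -6.2507  20.5286  98.4634  -0.      61.008  -33.2507]
207 [ -6.2507  20.5286  98.4634  -0.      61.008  146.7493]
27 3.45 [-25.8763  23.9339  73.5182   0.0172  82.6378 -52.9497]
```

View pics/w1.png

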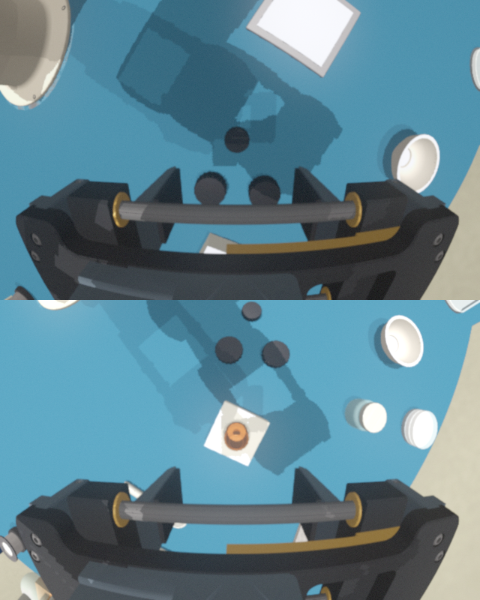

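Wrist view, cap shot: the small cap is at full-size pixel (316,186), with the two big ones below it. Bottle shot: the bottle mouth is near (315,177) inside the white stand at about (315,178). Both can be measured.

```bash
python3 - <<'E'
from h import *
A=cv2.imread("pics/w_cap.png");B=cv2.imread("pics/w_bot.png")
g=A[165:205,295:338].max(2);
m=(A.max(2)<75).astype(np.uint8)
for c in blobs(m,(290,160,345,215)):
    print(cen(c),cv2.boundingRect(c),[wplane("w_cap",*cen(c),z) for z in(.02,.01)],"d",2*np.sqrt(cv2.contourArea(c)/np.pi)/309.7*(.16+.195))
w=(B.min(2)>150).astype(np.uint8)
for c in blobs(w,(255,120,375,235),300):
    r=cv2.minAreaRect(c);p=[wplane("w_bot",*q,.04) for q in cv2.boxPoints(r)]
    print("stand",r,wplane("w_bot",*r[0],.04),np.linalg.norm(p[0]-p[1]),np.linalg.norm(p[1]-p[2]),np.mean(p,0))
m=((B[...,2].astype(int)-B[...,0]>20)).astype(np.uint8)
for c in blobs(m,(285,140,350,215)):
    print("amber",cen(c),cv2.boundingRect(c),wplane("w_bot",*cen(c),.07))
o=np.hstack([cv2.resize(A[150:220,280:350],(400,400),interpolation=3),cv2.resize(B[140:220,275:355],(400,400),interpolation=3)])
cv2.imwrite("pics/crop2.png",o)
E
```

```text
(315.49126053876205, 185.69298786757145) (300, 169, 32, 34) [array([0.4896, 0.0096, 0.02  ]), array([0.4905, 0.0077, 0.01  ])] d 0.03682296173266135
stand ((315.2073059082031, 178.1341552734375), (68.65570068359375, 68.23664093017578), 24.775142669677734) [ 0.5724 -0.2148  0.04  ] 0.09420591210071613 0.09243011583878298 [ 0.5727 -0.2156  0.04  ]
amber (314.80406746031747, 181.90823412698413) (298, 163, 35, 39) [ 0.5716 -0.2142  0.07  ]
```

View pics/crop2.png

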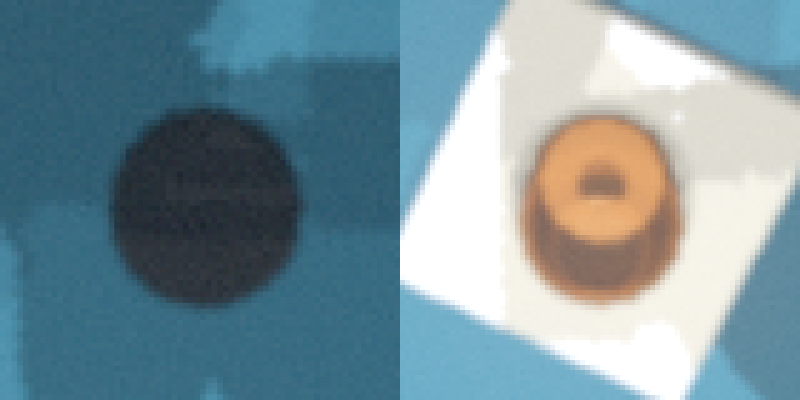

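The crop shows the cap's top disc, with a sliver of its side below, and the bottle's rim disc centred at crop (602,178), which is wrist pixel (315.4,175.6). I grasp the cap next.

```bash
python3 - <<'E'
from h import *
rim=wplane("w_bot",315.4,175.6,.105);c=wplane("w_cap",315.5,184.9,.02)
print("rim",rim,"rim top",plane("top",*(250+487/4,195+97/4),.105),"cap",c)
c=(c+wplane("w_cap",315.49,185.69,.01))/2
R=down(27)
ctrl.goto([c[0],c[1],.09],R);ctrl.command_gripper(.68)
print("hit",ctrl.move_l([c[0],c[1],.004],vel=.06,contact_N=6),ctrl.current_tool_pos())
ctrl.command_gripper(0.0);print("w",ctrl.current_grip_width()*91,ctrl.current_grasp_force())
ctrl.move_l([c[0],c[1],.16],vel=.12);I=wshot("w_held")
print("w",ctrl.current_grip_width()*91,ctrl.current_grasp_force(),ctrl.current_tool_pos(),ctrl.current_t())
cv2.imwrite("pics/crop3.png",cv2.resize(I[130:290,200:440],(720,480),interpolation=3))
E
```

```text
rim [ 0.5657 -0.2009  0.105 ] rim top [ 0.573  -0.2056  0.105 ] cap [0.4892 0.0104 0.02  ]
hit False [0.49   0.009  0.0043]
w 0.08986699900412139 0.0
w 0.1294430998655803 0.0 [0.4894 0.0091 0.1594] 9.2833
```

View pics/crop3.png

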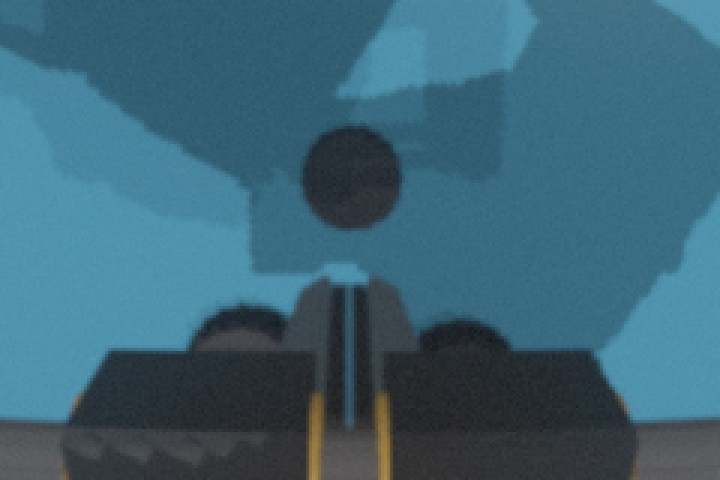

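The grasp closed on nothing: the gripper is fully shut and the cap is still on the bench at crop (350,177). Its position relative to the TCP looks as expected, so I need to see where the cap is from the fixed cameras.

```bash
python3 - <<'E'
from h import *
I=cv2.imread("pics/w_held.png");m=(I.max(2)<75).astype(np.uint8)
for c in blobs(m,(290,160,345,212)):print(cen(c),cv2.boundingRect(c),wplane("w_held",*cen(c),.015))
S=ctrl.read_camera("scene");R=down(27)
ctrl.goto([.42,.16,.25],R)
S2=ctrl.read_camera("scene");T=ctrl.read_camera("top");cv2.imwrite("pics/top2.png",T);cv2.imwrite("pics/scene2.png",S2)
S0=cv2.imread("pics/scene0.png");T0=cv2.imread("pics/top0.png")
k=lambda I,x,y,s=40,o=300:cv2.resize(I[y-s:y+s,x-s:x+s],(o,o),interpolation=3)
top=np.hstack([cv2.resize(S[60:220,240:400],(400,400),interpolation=3)[:300],k(S2,324,165)[:, :300]])
bot=np.hstack([k(T0,273,252,30,300),k(T,273,252,30,300)])
W=np.zeros((600,700,3),np.uint8);W[:300]=top;W[300:,:600]=bot;cv2.imwrite("pics/crop4.png",W)
E
```

```text
(316.67057613168726, 188.77962962962962) (301, 172, 32, 34) [0.49   0.0086 0.015 ]
```

View pics/crop4.png

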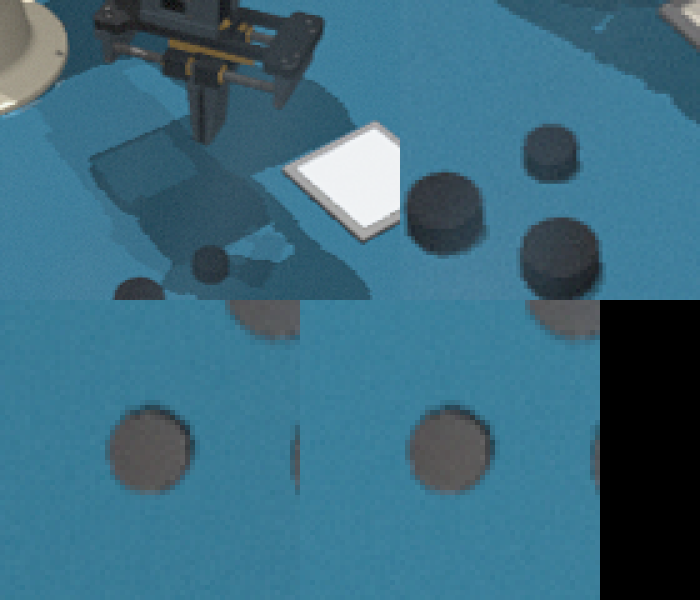

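Neither fixed camera shows any movement of the cap. In the left scene crop the fingertips end about 12 mm higher than the reported TCP would project, so they probably closed above the cap. I'll descend again over the cap until bench contact, which gives the true height, and then grip.

```bash
python3 - <<'E'
from h import *
R=down(27);c=[.490,.008]
ctrl.command_gripper(.6)
ctrl.goto([*c,.06],R);ctrl.move_l([*c,.012],vel=.12)
print("hit",ctrl.move_l([*c,-.022],vel=.025,contact_N=5),ctrl.current_tool_pos(),ctrl.current_contact_force())
z=ctrl.current_tool_pos()[2]
ctrl.move_l([*c,z+.003],vel=.05)
ctrl.command_gripper(0.0);print("w",ctrl.current_grip_width()*91,ctrl.current_grasp_force(),ctrl.current_tool_pos())
I=wshot("w_g")
print(ctrl.current_t())
E
```

```text
hit False [ 0.4901  0.008  -0.0219] [-0.0576  0.3036 -0.2777]
w 35.768943588048224 30.000003988388926 [ 0.49    0.008  -0.0189]
14.9333
```

Now the cap is gripped: 35.8 mm wide with 30 N. The bench was not reached even at a reported z of -0.022, so the real tips sit more than 20 mm behind the reported TCP. I lift and check how the cap sits in the fingers.

```bash
python3 - <<'E'
from h import *
ctrl.move_l([.49,.008,.12],vel=.15)
print("w",ctrl.current_grip_width()*91,ctrl.current_grasp_force(),ctrl.current_tool_pos(),ctrl.current_eef_rot(),ctrl.current_t())
I=wshot("w_up");S=ctrl.read_camera("scene");cv2.imwrite("pics/scene3.png",S)
C=ctrl.camera_params("scene");P=np.linalg.inv(C["pose"])
def proj(p):
    q=P[:3,:3]@p+P[:3,3];return C["cx"]+C["fx"]*q[0]/-q[2],C["cy"]-C["fy"]*q[1]/-q[2]
t=np.array(ctrl.current_tool_pos())
for dz in(0,.0189,.0389):print(dz,np.array(proj(t+[0,0,dz])))
u,v=map(int,proj(t));u0,v0=u-40,v-60
a=cv2.resize(S[v0:v0+80,u0:u0+80],(480,480),interpolation=3)
b=cv2.resize(I[150:270,276:356],(320,480),interpolation=3)
print(u0,v0);cv2.imwrite("pics/crop5.png",np.hstack([a,b]))
E
```

```text
w 35.6191442159234 29.999981846194714 [0.4895 0.0081 0.1194] [[-0.4539  0.891  -0.0011]
 [ 0.891   0.4539  0.0002]
 [ 0.0006 -0.0009 -1.    ]] 16.0083
0 [323.177  133.3167]
0.0189 [323.1009 127.3572]
0.0389 [323.0179 120.8569]
283 73
```

View pics/crop5.png

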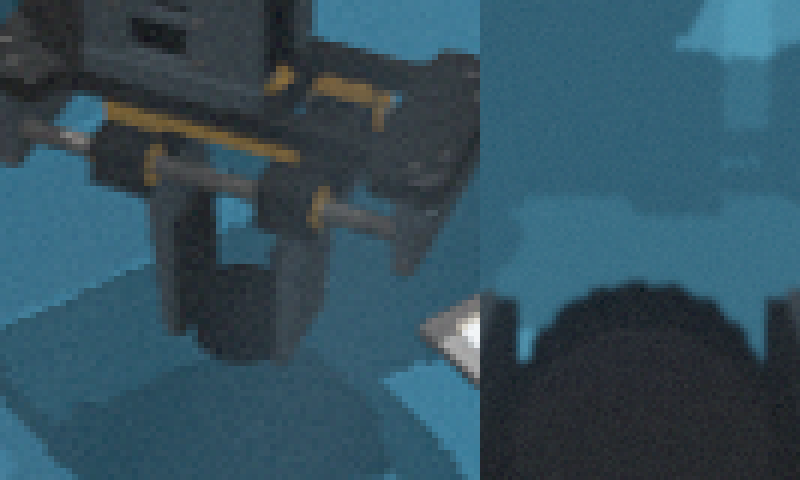

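The cap is held squarely: in the scene crop its lower edge is at (240,360) and the tips are a few mm above its rim; in the wrist crop it is centred between the pads, about 1 mm toward -x of the tool. So cap rim height = reported z + 0.0189. In the earlier crops the bright stand top spans u 352–393 and v 199–240 (the side strip excluded), which puts its centre near (0.5725,-0.2165). Next: put the cap on.

```bash
python3 - <<'E'
from h import *
c=plane("top",372.75,219.4,.04);print("stand",c)
R=down(27);g=np.array([.5725,-.2165])+.0015*R[:2,0]
ctrl.goto([*g,.13],R);ctrl.move_l([*g,.092],vel=.1)
hit=ctrl.move_l([*g,.0725],vel=.02,contact_N=4)
print("hit",hit,ctrl.current_tool_pos(),ctrl.current_contact_force(),ctrl.current_wrist_torque(),ctrl.current_t())
cv2.imwrite("pics/scene4.png",ctrl.read_camera("scene"))
E
```

```text
stand [ 0.5722 -0.2165  0.04  ]
hit False [ 0.5719 -0.2152  0.0726] [-0.2249 -0.6857 -0.8197] [-0.0869  0.0375  0.0248] 18.7083
```

The cap went down to 0.5 mm above its seat without contact. I release it, raise the arm and check.

```bash
python3 - <<'E'
from h import *
R=down(27);p=ctrl.current_tool_pos()
ctrl.command_gripper(.75);ctrl.move_l([p[0],p[1],.15],vel=.2)
I=wshot("w_on");S=ctrl.read_camera("scene");T=ctrl.read_camera("top");cv2.imwrite("pics/scene5.png",S);cv2.imwrite("pics/top5.png",T)
C=ctrl.camera_params("scene");P=np.linalg.inv(C["pose"])
for z in(.01,.091,.111):
    q=P[:3,:3]@np.array([.5725,-.2165,z])+P[:3,3];print(z,C["cx"]+C["fx"]*q[0]/-q[2],C["cy"]-C["fy"]*q[1]/-q[2])
a=cv2.resize(S[170:270,220:320],(400,400),interpolation=3);b=cv2.resize(I[120:240,256:376],(400,400),interpolation=3)
cv2.imwrite("pics/crop6.png",np.hstack([a,b]));print(ctrl.current_t())
E
```

```text
0.01 270.6249696906785 231.06068739659398
0.091 266.6176735910672 209.73221467191038
0.111 265.54107615615237 204.00212174758843
20.1167
```

View pics/crop6.png

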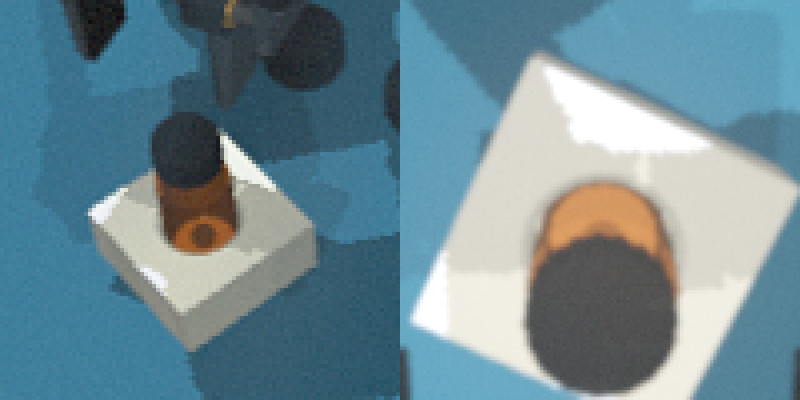

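The cap is on. Its back top edge at row 198 and front lower edge at row 217 match the predicted 198 and 216 for a fully seated cap on a bottle at (0.5725,-0.2165). I plan the bottle grasp yaw and lean direction together via IK.

```bash
cat >> h.py <<'E'
from scipy.spatial.transform import Rotation as Ro
PAD=np.array([.4997,.2297]);B=np.array([.5722,-.2160]);ZG=.025;OFF=.048+.010-ZG
def pose(a,phi,tilt,zb):
    k=np.array([-np.sin(np.radians(phi)),np.cos(np.radians(phi)),0])
    R=Ro.from_rotvec(k*np.radians(tilt)).as_matrix()@down(a);ax=-R[:,2]
    return np.array([*PAD,zb+.048*ax[2]])-OFF*ax,R
E
python3 - <<'E'
from h import *
q0=np.array(ctrl.current_q());out=[]
lo=np.array([-166.48,-47.26,12.59,-70.14,6.76,-176.63]);hi=np.array([166.48,123.95,153.08,250.14,159.57,176.63])
for a in range(0,360,15):
    g=ctrl.ik([*B,ZG],down(a))
    if g is None:continue
    for rel in range(0,360,45):
        phi=204.7+rel
        f=[ctrl.ik(*pose(a,phi,t,.19)) for t in(0,15,30,45)]
        if any(x is None for x in f):continue
        Q=np.array([g,*f]);d=np.abs(np.diff(Q,axis=0)).max();m=np.minimum(Q-lo,hi-Q).min()
        out.append((round(d+max(0,20-m)*3+.5*np.abs(g-q0).max()),a,rel,round(m),f[-1]))
for o in sorted(out,key=lambda o:o[0])[:8]:print(o)
E
```

```text
(52, 15, 45, 41, array([ -7.9448,  20.6695, 112.3522,  59.0792,  53.6258, -62.8035]))
(52, 15, 90, 47, array([ -4.8023,  32.6772,  86.93  ,  38.0311,  87.3295, -31.0538]))
(52, 15, 135, 46, array([  6.7078,  43.0037,  64.2351,  20.4301, 113.0875,  -7.1699]))
(52, 15, 180, 37, array([ 20.3783,  47.2977,  54.6332,  -3.6401, 122.9347,   4.6603]))
(52, 15, 225, 44, array([ 33.4543,  42.9991,  64.2454, -26.3413, 109.5736,  17.8799]))
(52, 15, 270, 27, array([ 42.7998,  32.6704,  86.9447, -42.8996,  80.883 ,  42.8839]))
(52, 30, 45, 41, array([ -7.9448,  20.6695, 112.3522,  59.0792,  53.6258, -77.8035]))
(52, 30, 90, 47, array([ -4.8023,  32.6772,  86.93  ,  38.0311,  87.3295, -46.0538]))
```

```bash
python3 - <<'E'
from h import *
R=down(27)
ctrl.move_l([*B,.10],vel=.15,ori=R)
print("hit",ctrl.move_l([*B,ZG],vel=.05,contact_N=6),ctrl.current_tool_pos())
ctrl.command_gripper(0.0)
print("w",ctrl.current_grip_width()*91,ctrl.current_grasp_force(),ctrl.current_contact_force(),ctrl.current_t())
if 36<ctrl.current_grip_width()*91<46:
    ctrl.move_l([*B,ZG+.06],vel=.06);ctrl.move_l([*B,ZG+.18],vel=.12)
    print(ctrl.current_tool_pos(),ctrl.current_grasp_force(),ctrl.current_contact_force(),ctrl.current_t())
    S=ctrl.read_camera("scene");cv2.imwrite("pics/scene6.png",S)
    cv2.imwrite("pics/crop7.png",cv2.resize(S[80:240,190:350],(560,560),interpolation=3))
E
```

```text
hit False [ 0.5724 -0.2161  0.0253]
w 41.380675098063904 29.989131887814438 [0.8363 0.1163 0.3342] 22.775
[ 0.5718 -0.2158  0.2042] 29.98555152611516 [-0.492   0.8436 -1.2584] 25.075
```

View pics/crop7.png

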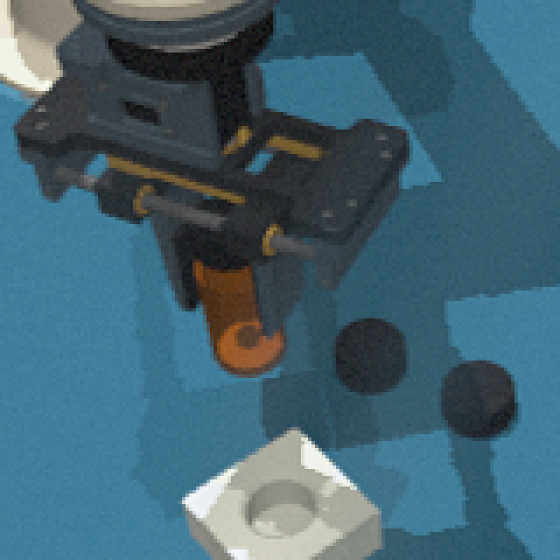

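The capped bottle is out of the stand (hole empty at crop (283,505)), upright in the grip, with the base at (250,350) and the black cap under the palm. I carry it over the pad and lean it gradually. My 10 views are used, so I verify the final pose numerically from the image masks.

```bash
python3 - <<'E'
from h import *
a,phi,zb=27,24.7,.19
p,R=pose(a,phi,0,zb);ctrl.move_l([*ctrl.current_tool_pos()[:2],p[2]],vel=.1)if p[2]>ctrl.current_tool_pos()[2] else None
ctrl.goto(p,R);print(ctrl.current_t())
for t in(9,18,27,36,45):
    p,R=pose(a,phi,t,zb);ctrl.move_l(p,vel=.012,ori=R)
    if ctrl.current_t()>44:print("slow",t);break
ctrl.sleep(.6)
q=np.array(ctrl.current_tool_pos());Rm=np.array(ctrl.current_eef_rot());ax=-Rm[:,2]
print("t",ctrl.current_t(),"w",ctrl.current_grip_width()*91,"mid",q+OFF*ax,"base",q+(OFF-.048)*ax,"lean",np.degrees(np.arccos(ax[2])))
for n in("scene","top"):
    I=ctrl.read_camera(n);cv2.imwrite(f"pics/{n}7.png",I)
    C=ctrl.camera_params(n);P=np.linalg.inv(C["pose"])
    def proj(s):
        v=P[:3,:3]@(q+(OFF-.048+s)*ax)+P[:3,3];return np.array([C["cx"]+C["fx"]*v[0]/-v[2],C["cy"]-C["fy"]*v[1]/-v[2]])
    print(n,"base",proj(0),"shoulder",proj(.068),"captop",proj(.101))
    m=((I[...,2].astype(int)-I[...,0]>25)).astype(np.uint8);u,v=proj(.03).astype(int)
    for c in blobs(m,(max(u-60,0),max(v-60,0),u+60,v+60)):print(" amber",cen(c),cv2.boundingRect(c),cv2.contourArea(c))
    for s in(.01,.03,.07,.081,.09,.099):u,v=proj(s).astype(int);print("  ",s,(u,v),I[v,u])
I=wshot("w_end");o=np.array([0,0,-1.])
c=ctrl.camera_params("wrist");T=np.linalg.inv(c["T_tool_cam"])
for nm,s in(("captop",(0,0,-(OFF-.048+.101))),("capfront",(.0185,0,-(OFF-.048+.091))),("shoulder",(.02,0,-(OFF-.048+.066)))):
    v=T[:3,:3]@np.array(s)+T[:3,3];d=np.array([v[0],-v[1],-v[2]]);th=np.arctan2(np.hypot(d[0],d[1]),d[2]);r=c["fx"]*th*d[:2]/np.hypot(d[0],d[1])
    u,w=(np.array([c["cx"],c["cy"]])+r).astype(int);print(nm,(u,w),I[w-2:w+3,u-2:u+3].mean((0,1)))
col=I[170:300:4,316];print(col.tolist())
E
```

```text
27.0333
t 30.3833 w 41.59590495601134 mid [0.4997 0.2297 0.224 ] base [0.4689 0.2155 0.19  ] lean 44.99224754771837
scene base [382.5926  70.7206] shoulder [403.8267  58.3195] captop [414.9387  51.8298]
 amber (392.68406484776585, 65.83076314748912) (378, 52, 32, 26) 421.5
 amber (424.527950310559, 44.04347826086956) (414, 32, 23, 28) 80.5
   0.01 (np.int64(385), np.int64(68)) [ 35  78 138]
   0.03 (np.int64(391), np.int64(65)) [19 54 98]
   0.07 (np.int64(404), np.int64(57)) [32 49 80]
   0.081 (np.int64(408), np.int64(55)) [27 31 36]
   0.09 (np.int64(411), np.int64(54)) [31 29 27]
   0.099 (np.int64(414), np.int64(52)) [21 23 17]
top base [150.0906 269.3166] shoulder [128.7366 247.4162] captop [117.3605 235.749 ]
 amber (124.05797101449274, 234.2463768115942) (119, 232, 10, 7) 23.0
 amber (157.87260616153205, 252.57063558145987) (131, 220, 54, 58) 1201.0
 amber (123.625, 206.67857142857142) (119, 204, 10, 7) 28.0
 amber (114.50757575757575, 216.53787878787878) (113, 202, 4, 28) 44.0
   0.01 (np.int64(147), np.int64(266)) [ 14  76 140]
   0.03 (np.int64(140), np.int64(259)) [68 67 
[... 202 characters left out ...]
30]
captop (np.int64(318), np.int64(310)) [43.84 44.56 49.4 ]
capfront (np.int64(318), np.int64(261)) [45.04 43.4  48.52]
shoulder (np.int64(317), np.int64(236)) [ 60.04 115.28 181.96]
[[189, 162, 91], [191, 164, 95], [188, 161, 89], [190, 164, 97], [190, 164, 94], [189, 162, 94], [191, 165, 98], [188, 162, 93], [113, 110, 117], [68, 95, 138], [69, 118, 178], [65, 112, 177], [66, 113, 177], [65, 116, 179], [57, 111, 177], [60, 114, 178], [61, 114, 179], [56, 117, 186], [57, 118, 187], [56, 118, 186], [56, 114, 185], [49, 48, 52], [43, 45, 46], [43, 44, 51], [48, 46, 51], [45, 46, 51], [80, 77, 84], [97, 97, 100], [101, 102, 103], [108, 107, 113], [98, 98, 102], [100, 100, 103], [89, 92, 94]]
```

The end state agrees with the predictions. In the wrist picture the amber runs down to row ~252 and then turns black, where a seated cap's rim should be (251). In the scene the amber centroid and black cap lie on the predicted axis. Lean is 45°, base height 0.19 m, bottle mid over the pad centre. Handing in.

```bash
python3 -c "
from h import *
print(np.abs(ctrl.current_dq()).max(),ctrl.current_grasp_force());print(ctrl.sign_off(),ctrl.current_t())"
```

```text
0.10737634801394716 29.987305226859462
the job is handed in; nothing more can be done
the job is handed in; nothing more can be done
```

The smallest cap is fully on the bottle, and I handed in at about 30 s with the bottle held still over the middle of the light pad, leaning 45° with its base 19 cm up; the first cap grasp closed above the cap and the second succeeded.

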